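# Unpin a slide chamber and hold its lid half open

## Task

The light-tight slide chamber is off the rocker with its lid still pinned shut. Draw the clevis pin with the ribbed grip out of its bore, park it in the open-topped notch beside the bore, lying across both ears of the bracket with its grip still to the right, and let go of it; then raise the lid smoothly by its bow handle to 45 degrees, at no time past 60, and keep holding it there, so that the slides can be lifted out from the front while the lid still shades them. The lid falls shut by itself, so finish with the handle still held in the gripper; do not let the lid drop, and leave the petri dish, the specimen jar and the cover-slip box where they are.

Things in the scene. Friction and masses are not known exactly. Their poses are not given: they have to be found in the camera images.
- chamber: white box fixed to the worktop, 140 mm front to back (x), 220 mm wide (y), grey lid, top at 64 mm. Origin: centre of its underside. x points from the front (robot side) to the hinge at the back, y left, z up. At the right end of its front a steel bracket reaches 58 mm forward: two upright ears 6 mm thick, tops at 50 mm, outer faces 24 mm apart, the right one level with the box's right side
- bore (a point): centre of the bore, half-way between the ears: a 9.5 mm round hole along the chamber's y through both ears, 36 mm high, 16 mm in front of the box's wall. A steel lug of the lid hangs between the ears with a matching hole, so the pin locks the lid. Axes as the chamber's
- notch (a point): parking notch, half-way between the ears, where the parked pin's axis lies: an upright U cut in both ears, open at the top, 10 mm wide, rounded mouth, bottom 32 mm and top 50 mm high. It lies 28 mm in front of the bore (chamber -x), its axis 36 mm high along the chamber's y. Axes as the chamber's
- pin: the clevis pin, about 30 g, same origin and axes as pin_grip. To park: same way round as in the bore, collar close beside the outer ear (grip middle 38 to 44 mm to the right of notch), so that it lies steady in both ears; it balances about 13 mm into the shank from the collar's face
- pin_grip (a point): middle of the pin's ribbed aluminium grip, 14 mm thick, from -19 to +22 mm along its y; then an 18 mm collar (face at +25 mm), then the 8 mm steel shank, +25 to +69 mm. In the bore the shank points along the chamber's +y and this point lies about 39 mm to the right of bore, level with it; drawing it 56 mm to the right frees it
- pin_tip (a point): tip of the pin's shank, 69 mm from the middle of the grip
- bow_handle (a point): steel bow handle on the lid. Origin: middle of its round bar, 10 mm thick, 100 mm long along the chamber's y, its centre 39 mm above the lid's top (102 mm high when shut), 50 mm in front of the chamber's middle. Turns with the lid; in a gripper that stays pointing down the round bar can turn between the fingers
- lid_hinge (a point): middle of the lid's hinge line, along the chamber's y, 74 mm behind the chamber's middle, 46 mm high. When shut the handle bar's centre is 124 mm in front of it and 56 mm above it. Axes as the chamber's
- lid (a joint): angle of the lid in rad: 0 shut, grows as its front edge rises, 0.785 is 45 degrees, stop at 1.75. No stay: lid and handle weigh about 0.5 kg (varies by a third) and fall shut when let go.
- petri_dish: bystander: shallow round petri dish, 61 mm wide, 15 mm high; origin under its centre
- specimen_jar: bystander: specimen jar with screw lid, 44 mm wide, 56 mm high; origin under its centre
- coverslips: bystander: small square box of cover slips, 31 x 31 mm, 19 mm high; origin under its centre
Mind the look-alikes: they are no part of the job. Leave any brown or orange look-alike of the pin alone.

How it is judged (in metres and radians):
On the way, in this order (a step that is already met when the one before it is completed fails the run):
1. the pin is drawn right out of the bracket to the right, lid still shut (y of pin_tip in the frame of bore below -0.0125 m and value of joint lid below 0.1 rad).
2. the pin lies in the notch in both ears, let go, lid still shut (y of pin_tip in the frame of notch between 0.008 and 0.05 m and x of pin_tip in the frame of notch between -0.005 and 0.005 m and z of pin_tip in the frame of notch between -0.005 and 0.005 m and angle between the y axis of pin_grip and the y axis of notch, either way round below 0.2 rad and contact force between the fingers and pin below 0.05 N and linear speed of pin below 0.03 m/s and value of joint lid below 0.1 rad), for 0.2 s.
3. the lid is lifted by its handle (value of joint lid above 0.4 rad and contact force between the fingers and handle_bar above 0.5 N), for 0.1 s.
At the end, for the whole second after the job is handed in: the lid stands still at 45 degrees (within about 7) carried by the fingers on its handle alone, and the released pin lies at rest in the notch of both ears, shank to the left (within 5 mm sideways and in height, 0.2 rad of the notch's line, tip past the far ear or in it) (value of joint lid between 0.665 and 0.905 rad and velocity of joint lid between -0.05 and 0.05 rad/s and contact force between the fingers and handle_bar above 0.5 N and y of pin_tip in the frame of notch between 0.008 and 0.05 m and x of pin_tip in the frame of notch between -0.005 and 0.005 m and z of pin_tip in the frame of notch between -0.005 and 0.005 m and angle between the y axis of pin_grip and the y axis of notch, either way round below 0.2 rad and contact force between the fingers and pin below 0.05 N and linear speed of pin below 0.03 m/s); the arm keeps its last pose, push and grip.
It fails at once if the lid is raised past 60 degrees (value of joint lid above 1.05 rad).
It fails at once if the lid is dropped (velocity of joint lid below -1.2 rad/s).
It fails at once if the lid is flung up (velocity of joint lid above 2 rad/s).
It fails at once if a bystander is disturbed (distance of any of petri_dish, specimen_jar, coverslips from where it was at the start of the episode above 0.02 m).
It also fails if it takes over 51 s, if anything falls off the work surface, if the arm or the gripper's body presses on something with over 40 N, if the wrist force passes 120 N, or if a joint passes its speed limit or range.

## Robot

A 6-joint arm with a two-finger parallel gripper is mounted at the origin on a cart in front of the work surface, level with it; the furniture and walls round the work are solid. World frame = base frame: x ahead of the robot, y to its left, z up, the work surface at z = 0. Lengths are in mm, angles in rad, forces in N, time in s.
With the tool pointing down it reaches from about 275 to 750 mm from the base axis. Payload 10.2 kg.
Tool frame: the origin (TCP) lies at the very end of the fingers, on their centre line; the grasp point (between the pads) lies 19 mm behind it; z points along the fingers, y is the line along which they close (so a half turn about z gives the same grasp; the last joint's range is limited). The gripper opens to 85 mm and grips with 20 to 120 N. Pads are 22 mm wide; open, the fingers measure 114 mm over their backs; the gripper's body (76 mm by 85 mm) begins 54 mm behind the grasp point. The pads swing forward as they close: fully open they stand 13 mm farther back than shut.
Start: joints at [-1.344, 0.313, 1.498, -0, 1.331, -0.223], TCP at [228.251, -472.792, 231.294] pointing down, gripper open.
Joint ranges: [-2.94, 2.94], [-0.97, 2.17], [0.19, 2.56], [-1.23, 4.37], [0.02, 3.11], [-2.88, 2.88]. Speed limits (rad/s): [2.39, 2.39, 3.01, 3.14, 3.14, 3.14].

## Interface

Orientations are given as a unit quaternion [w, x, y, z].
In Python, from rig import telemetry, optics, ctrl gives the robot as it stands.
- The arm moves only by the tool servo_tool, never from a script. Its argument "deltas" is a list of rows, each a list of 3 entries, a list of its own where there are three numbers: the shift along the tool's x, y, z in units of 20 cm (1.0 is 20 cm), then the turn, a rotation vector about the tool's x, y, z in units of 90 degrees (1.0 is 90 degrees), then the opening, from 0 (shut) to 1 (fully open). A call has 1 to 8 rows; each row shifts and turns the commanded pose from where the row before left it, along the tool's axes as they then stand; what a row does not reach is not made up. A row lasts 1/10 s, in which the tool goes at most 50 mm and 8.59 degrees, less where a joint would pass 70% of its speed; a pose out of reach is approached as far as the arm can. A call with a number of a shift or a turn outside -1 to 1 is refused whole. A call with a gripper value outside its range is refused whole. The fingers move at their own pace and stop on an object; "squeeze" is the grip in N (left out, the last holds). Time passes only in rows, so rows that do not move let the fingers close. It gives the time, the measured TCP pose, the force, the opening and the grip force at its end, in the units of the state.
- telemetry.sense(): the state, without advancing time (a new reading comes with each control period).
- optics.capture(name): name is "scene" or "side" or "wrist"; returns the picture (420x560x3 uint8, blue, green, red); there is no depth.
- optics.camera_model(name): a dict with "vfov" (degrees; the focal length in pixels is half the picture's height over the tangent of half this angle, whatever the lens; pixels are square), "cx", "cy" (the principal point, pixels), "R" (3x3) and "t" (3): a world point X has camera coordinates R X + t; the wrist camera has in their place "mount" (4x4, takes a point from camera to tool coordinates, whose origin is the TCP and whose axes are the flange's). Camera axes: x right, y down, z forward; pixel columns grow to the right and rows downward; lengths in mm; the calibration is good to about 2 mm. A picture is of the moment at which its call begins: read the wrist's pose just before it. camera_model takes no time and is no camera call.
- ctrl.finish_job(): hands the job in; it is judged then, once.
The state is a dict: "time_s": time; "joints": joint angles; "dq": joint speeds; "tau": joint torques, N m; "eef_pos": TCP position; "ee_rot": TCP orientation; "force": force on the tool from outside, world axes, zero at the start; "wrist_torque": the same for the moment, N m; "grip_width": opening from 0.0 (shut) to 1.0 (fully open); "grip_force": force on a finger pad.
Only numpy, scipy, OpenCV 4.12 (cv2) and the standard library are available. Lean on these libraries where they do the work, as an engineer would, in place of code of your own. Each camera call takes 0.05 s, during which the arm holds its last target. There are 200 camera calls.

## Working session

There is one attempt and no reset: what is moved stays moved. The work goes in short steps, Python scripts to look and compute and a tool call to move; the robot and the scene stay as the last step left them, time stands still between calls to the robot, and variables do not carry over. Pictures are saved under pics/ and viewed, at most 10 in all, crops included, and the job is handed in when it is done.

Besides the shell and the picture viewer there is one more tool, called after "Call:" by a JSON object that holds its "fn" and its "kwargs", one argument or row to a line. servo_tool: Moves the arm, as the interface text tells. Its arguments: {"type":"object","properties":{"deltas":{"type":"array"},"squeeze":{"type":"number"}},"required":["deltas"]}

```bash
mkdir -p pics; ls; cat > look.py <<'E'
from rig import telemetry, optics, ctrl
import cv2, numpy as np
E
python3 - <<'E'
from look import *
s=telemetry.sense();print(s)
for n in("scene","side"):
    cv2.imwrite(f"pics/{n}0.png",optics.capture(n)); print(n,optics.camera_model(n))
print(optics.camera_model("wrist"))
E
```

```text
pics
{'time_s': 0.0, 'joints': array([-1.34441188e+00,  3.13489910e-01,  1.49844763e+00,  4.43834547e-06,
        1.33100756e+00, -2.23379161e-01]), 'dq': array([-0.00016116, -0.00021676, -0.0011953 ,  0.00011231, -0.00084809,
       -0.00069352]), 'tau': array([-1.86668825e-03, -4.12272441e+01, -2.59743798e+01, -2.71074186e-04,
        4.15659844e-03,  8.41257474e-06]), 'eef_pos': array([ 228.18487925, -472.52745796,  230.7106881 ]), 'ee_rot': array([-6.76226812e-04,  9.74820366e-01,  2.22990577e-01,  1.13919581e-06]), 'force': array([-0.98603518,  0.02399015, -0.58670634]), 'wrist_torque': array([-0.06543408,  0.00243726, -0.01038838]), 'grip_force': 0.0, 'grip_width': 1.0022262238649076}
scene {'vfov': 54.69368537196955, 'cx': 281.66548085328293, 'cy': 210.69324170925424, 'R': array([[-0.81863898, -0.57425009, -0.00818837],
       [-0.44875684,  0.6485059 , -0.61486372],
       [ 0.35839575, -0.49967682, -0.78859087]]), 't': array([533.03019624, 183.67083626, 830.07665536])}
side {'vfov': 47.84373846068752, 'cx': 273.6302596342644, 'cy': 204.3615133103926, 'R': array([[ 0.99598953, -0.08905905,  0.00856437],
       [-0.03749869, -0.50243325, -0.86380245],
       [ 0.08123245,  0.86001704, -0.50375785]]), 't': array([-503.72625582,  172.5915818 ,  784.03592341])}
{'vfov': 65.13796822194908, 'cx': 276.2225414517661, 'cy': 211.08530131187143, 'mount': array([[ 1.13826307e-03, -9.58621285e-01, -2.84682167e-01,
         7.25111611e+01],
       [ 9.99999351e-01,  1.07969234e-03,  3.62672069e-04,
         2.44898016e-01],
       [-4.02960105e-05, -2.84682395e-01,  9.58621892e-01,
        -1.42568977e+02],
       [ 0.00000000e+00,  0.00000000e+00,  0.00000000e+00,
         1.00000000e+00]])}
```

View pics/scene0.png

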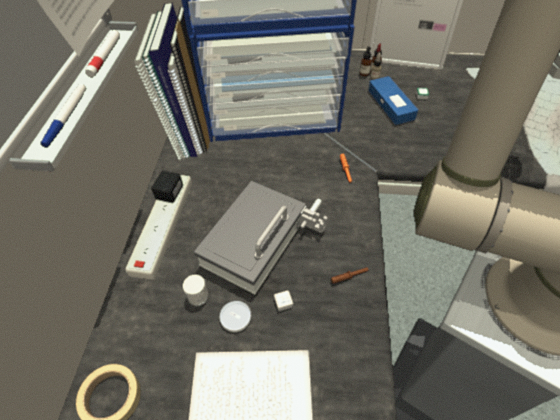

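View pics/side0.png

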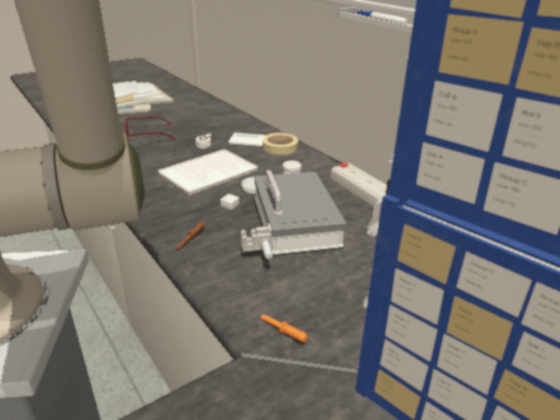

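The scene view shows the chamber around (250,235), its bracket and pin at about (314,215), and the handle from (258,250) to (285,210). In the side view the bracket and pin are at about (258,240) and the handle at (273,195). Next I'll enlarge both.

```bash
python3 - <<'E'
from look import *
a=cv2.imread("pics/scene0.png")[170:300,185:335]; b=cv2.imread("pics/side0.png")[160:270,225:350]
a=cv2.resize(a,(400*150//130*1,400),interpolation=cv2.INTER_CUBIC) if 0 else cv2.resize(a,None,fx=2.6,fy=2.6*1.0,interpolation=cv2.INTER_CUBIC)
b=cv2.resize(b,None,fx=3.2,fy=3.2,interpolation=cv2.INTER_CUBIC)
h=max(a.shape[0],b.shape[0]);o=np.zeros((h,a.shape[1]+b.shape[1],3),np.uint8);o[:a.shape[0],:a.shape[1]]=a;o[:b.shape[0],a.shape[1]:]=b
print(a.shape,b.shape);cv2.imwrite("pics/c1.png",o)
E
```

```text
(338, 390, 3) (352, 400, 3)
```

View pics/c1.png

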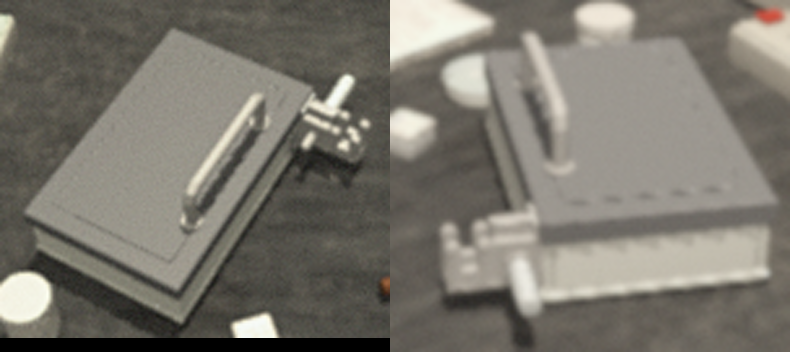

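The crop shows the lid's corners at (173,28), (312,90), (181,291) and (27,214), the bar from (258,98) to (188,193), and the pin's grip end near (346,80). In the side crop the bar runs from (530,38) to (558,112) and the grip from (516,262) to (530,308).

```bash
cat >> look.py <<'E'
def K(m): 
    f=210/np.tan(np.radians(m["vfov"]/2)); return f
def rayw(m,p,s=None):
    d=np.array([(p[0]-m["cx"])/K(m),(p[1]-m["cy"])/K(m),1.])
    if "R" in m: return -m["R"].T@m["t"], m["R"].T@d
    from scipy.spatial.transform import Rotation as Ro
    q=s["ee_rot"];R=Ro.from_quat([q[1],q[2],q[3],q[0]]).as_matrix();M=m["mount"]
    return R@M[:3,3]+s["eef_pos"], R@M[:3,:3]@d
def onz(m,p,z,s=None):
    o,d=rayw(m,p,s); return o+d*(z-o[2])/d[2]
def tri(r1,r2):
    (a,u),(b,v)=r1,r2; k=np.linalg.lstsq(np.c_[u,-v],b-a,rcond=None)[0]
    p,q=a+u*k[0],b+v*k[1]; return (p+q)/2,np.linalg.norm(p-q)
E
python3 - <<'E'
from look import *
np.set_printoptions(precision=1,suppress=True)
A=optics.camera_model("scene");B=optics.camera_model("side")
fa=lambda x,y:(x/2.6+184.7,y/2.6+169.7); fb=lambda x,y:((x-390)/3.2+224.7,y/3.2+159.7)
C=[onz(A,fa(*p),64) for p in[(173,28),(312,90),(181,291),(27,214)]]
D=[onz(B,fb(*p),64) for p in[(775,203),(543,223),(487,52),(685,40)]]
for c in C+D: print(c)
for C in(C,D):
    print([np.linalg.norm(C[i]-C[i-1]) for i in range(4)], np.mean(C,0), np.degrees(np.arctan2(*(C[3]+C[2]-C[0]-C[1])[[0,1]])), (C[0]-C[1]+C[3]-C[2])/2)
for p,q in[((258,98),(558,112)),((188,193),(530,38)),((342,85),(526,305))]: print(tri(rayw(A,fa(*p)),rayw(B,fb(*q))))
E
```

```text
[653.5 120.2  64. ]
[511.  109.1  64. ]
[486.2 326.9  64. ]
[627.4 342.4  64. ]
[652.  113.6  64. ]
[512.3 102.5  64. ]
[491.9 324.7  64. ]
[635.  333.5  64. ]
[np.float64(223.70088269540912), np.float64(142.88299442219449), np.float64(219.1918256309114), np.float64(142.00448803679822)] [569.5 224.6  64. ] -6.595492634774872 [141.8  13.3  -0. ]
[np.float64(220.56467360840634), np.float64(140.14317232861404), np.float64(223.12940049200074), np.float64(143.36400995119754)] [572.8 218.6  64. ] -4.818819284997526 [141.4   9.9  -0. ]
(array([526.9, 167.1, 101.5]), np.float64(0.3004089380875417))
(array([518.4, 271.9, 100.2]), np.float64(0.677876584098688))
(array([502.1,  67.2,  32.6]), np.float64(5.105831874476509))
```

Call:
{"fn": "servo_tool", "kwargs": {
  "deltas": [
    [[0.173,-0.139,0.028],[0,0,0],1],
    [[0.173,-0.139,0.028],[0,0,0],1],
    [[0.173,-0.139,0.028],[0,0,0],1],
    [[0.173,-0.139,0.028],[0,0,0],1],
    [[0.173,-0.139,0.028],[0,0,0],1],
    [[0.173,-0.139,0.028],[0,0,0],1],
    [[0.173,-0.139,0.028],[0,0,0],1]
  ]
}}

```text
time_s: 0.8
eef_pos: [362.1, -190.5, 191.8]
ee_rot: [-0.0, 0.975, 0.223, 0.0]
force: [1.4, -0.5, 0.8]
grip_width: 0.997
grip_force: 0.0
```

Call:
{"fn": "servo_tool", "kwargs": {
  "deltas": [
    [[0.173,-0.139,0.028],[0,0,0],1],
    [[0.173,-0.139,0.028],[0,0,0],1],
    [[0.173,-0.139,0.028],[0,0,0],1],
    [[0.173,-0.139,0.028],[0,0,0],1],
    [[0.173,-0.139,0.028],[0,0,0],1],
    [[0.173,-0.139,0.028],[0,0,0],1],
    [[0.173,-0.139,0.028],[0,0,0],1],
    [[0,0,0],[0,0,-0.085],1]
  ]
}}

```text
time_s: 1.6
eef_pos: [495.8, 92.2, 151.8]
ee_rot: [-0.001, 0.957, 0.29, -0.0]
force: [-0.3, -1.1, 0.0]
grip_width: 0.997
grip_force: 0.0
```

Call:
{"fn": "servo_tool", "kwargs": {
  "deltas": [
    [[0,0,0],[0,0,-0.0855],1],
    [[0,0,0],[0,0,-0.0855],1],
    [[0,0,0],[0,0,-0.0855],1],
    [[0,0,0],[0,0,-0.0855],1],
    [[0,0,0],[0,0,-0.0855],1],
    [[0,0,0],[0,0,-0.0855],1],
    [[0,0,0],[0,0,-0.0855],1],
    [[0,0,0],[0,0,-0.0855],1]
  ]
}}

```text
time_s: 2.4
eef_pos: [495.1, 88.3, 152.6]
ee_rot: [-0.0, 0.674, 0.739, -0.0]
force: [0.7, -0.2, 0.1]
grip_width: 1.0
grip_force: 0.0
```

```bash
python3 - <<'E'
from look import *
s=telemetry.sense();cv2.imwrite("pics/w1.png",optics.capture("wrist"));print(s["time_s"],s["eef_pos"],s["ee_rot"],s["joints"],s["force"])
import pickle;pickle.dump(s,open("w1.pkl","wb"))
E
```

```text
2.4 [495.0519182   88.33657552 152.60873048] [-2.80687086e-04  6.73659684e-01  7.39041612e-01 -2.17325178e-04] [-5.68128956e-02  3.43123449e-01  1.67383804e+00  1.84776907e-05
  1.12534094e+00 -1.49317849e-01] [ 0.68607024 -0.17392186  0.05130155]
```

View pics/w1.png

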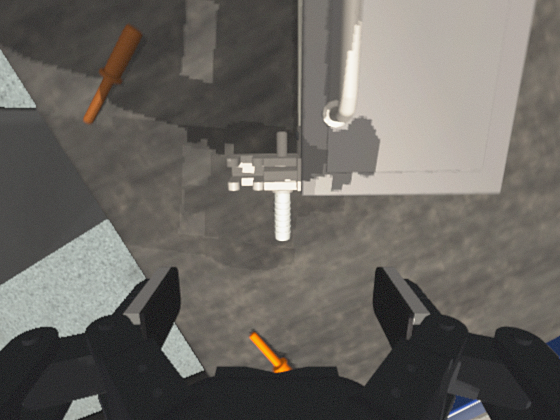

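The wrist picture shows the grip at (283,193)–(283,240), the shank tip showing past the far ear at (283,135), the ears at rows ~157 and ~185, the notch at x≈247, and the lid's front-right corner at about (302,194).

```bash
python3 - <<'E'
from look import *
import pickle
np.set_printoptions(precision=1,suppress=True)
s=pickle.load(open("w1.pkl","rb"));m=optics.camera_model("wrist");im=cv2.imread("pics/w1.png")
g=cv2.cvtColor(im,cv2.COLOR_BGR2GRAY)
for r in (198,205,212,219,226,233): 
    x=np.where(g[r,265:305]>140)[0]+265; print(r,x.min(),x.max(),onz(m,((x.min()+x.max())/2,r),36,s)[:2])
for r in(135,140,145,150):
    print(r,g[r,272:296])
print("grip end col",g[225:250,283]); print("collar",g[175:200,283])
for p,z in[((283,241),36),((283,193),36),((282.5,132),36),((247,160),50),((247,186),50),((302,194),64),((499,193),64)]: print(p,onz(m,p,z,s)[:2])
E
python3 - <<'E'
import cv2
im=cv2.imread("pics/w1.png")[115:255,215:325]
cv2.imwrite("pics/w1c.png",cv2.resize(im,None,fx=4,fy=4,interpolation=cv2.INTER_CUBIC))
E
```

```text
198 275 289 [499.3  95.1]
205 275 289 [499.9  89.2]
212 275 289 [500.5  83.3]
219 275 290 [501.5  77.3]
226 275 290 [502.1  71.2]
233 275 289 [502.3  65. ]
135 [ 62  59  55  59  82 110 128 131 139 138 141 139 135 130 112  70  54  59
  58  54  55  55  56  54]
140 [ 56  55  56  55  76 110 127 134 133 142 141 138 135 129 114  74  53  59
  57  57  62  60  60  58]
145 [ 53  58  57  52  75 109 129 135 138 139 138 138 141 130 113  72  56  62
  63  60  62  63  59  64]
150 [ 57  56  56  56  75 111 127 134 137 139 139 136 135 130 115  69  58  58
  59  60  59  64  64  62]
grip end col [247 246 244 247 247 247 247 246 246 247 247 247 247 248 253 249 113  89
  96 103 110 118 113  97  99]
collar [144 144 145 142 138 129 161 234 247 245 244 244 245 246 235 214 232 234
 241 247 247 247 247 247 247]
(283, 241) [503.8  57.9]
(283, 193) [499.7  99.3]
(282.5, 132) [494.5 147.1]
(247, 160) [469.9 125.2]
(247, 186) [471.3 105.5]
(302, 194) [512.2 106.5]
(499, 193) [653.7 120.5]
```

View pics/w1c.png

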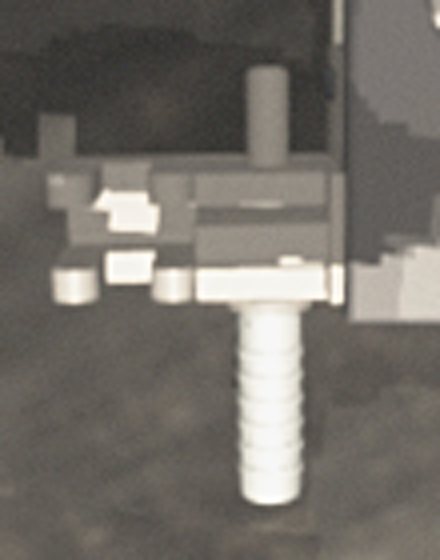

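Call:
{"fn": "servo_tool", "kwargs": {
  "deltas": [
    [[-0.055,0.027,0.08],[0,0,-0.005],0.6],
    [[0,0,0.2],[0,0,0],0.6],
    [[0,0,0.2],[0,0,0],0.6],
    [[0,0,0.1],[0,0,0],0.6],
    [[0,0,0.06],[0,0,0],0.6],
    [[0,0,0.035],[0,0,0],0.6],
    [[0,0,0],[0,0,0],0.6],
    [[0,0,0],[0,0,0],0.6]
  ]
}}

```text
time_s: 3.25
eef_pos: [502.2, 77.8, 18.8]
ee_rot: [0.001, 0.673, 0.74, 0.001]
force: [-0.1, 0.0, 0.3]
grip_width: 0.601
grip_force: 0.0
```

```bash
python3 - <<'E'
from look import *
s=telemetry.sense();cv2.imwrite("pics/w2.png",optics.capture("wrist"));print(s["time_s"],s["eef_pos"],s["ee_rot"],s["force"])
E
```

```text
3.25 [502.19590229  77.8002077   18.79923146] [6.41087550e-04 6.72957535e-01 7.39680669e-01 5.02636802e-04] [-0.10913932  0.01637913  0.33495668]
```

View pics/w2.png

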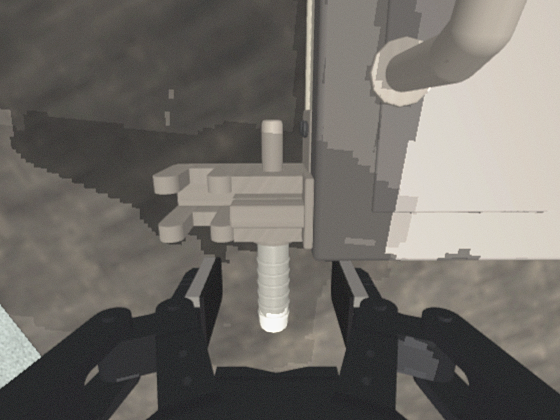

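The wrist picture shows the grip at (273,245–330) between the pads, about 1 mm left of their centre at x≈277. I'll shift by that and close.

Call:
{"fn": "servo_tool", "kwargs": {
  "deltas": [
    [[0,-0.005,0.008],[0,0,0],0.3],
    [[0,0,0],[0,0,0],0.0],
    [[0,0,0],[0,0,0],0.0],
    [[0,0,0],[0,0,0],0.0],
    [[0,0,0],[0,0,0],0.0],
    [[0,0,0],[0,0,0],0.0],
    [[0,0,0],[0,0,0],0.0],
    [[0,0,0],[0,0,0],0.0]
  ],
  "squeeze": 60
}}

```text
time_s: 4.1
eef_pos: [500.7, 77.7, 16.4]
ee_rot: [0.0, 0.673, 0.74, 0.0]
force: [-0.5, 0.1, 1.7]
grip_width: 0.125
grip_force: 58.5
```

Call:
{"fn": "servo_tool", "kwargs": {
  "deltas": [
    [[-0.02,0,0],[0,0,0],0.0],
    [[-0.04,0,0],[0,0,0],0.0],
    [[-0.04,0,0],[0,0,0],0.0],
    [[0,0,0],[0,0,0],0.0]
  ]
}}

```text
time_s: 4.5
eef_pos: [502.7, 56.5, 16.3]
ee_rot: [0.0, 0.673, 0.739, -0.0]
force: [0.9, -1.3, 1.1]
grip_width: 0.13
grip_force: 58.4
```

Call:
{"fn": "servo_tool", "kwargs": {
  "deltas": [
    [[-0.05,0,0],[0,0,0],0.0],
    [[-0.05,0,0],[0,0,0],0.0],
    [[-0.05,0,0],[0,0,0],0.0],
    [[-0.05,0,0],[0,0,0],0.0],
    [[0,0,0],[0,0,0],0.0],
    [[0,0,-0.05],[0,0,0],0],
    [[0,0,-0.09],[0,0,0],0],
    [[0,0,0],[0,0,0],0.0]
  ]
}}

```text
time_s: 5.3
eef_pos: [507.5, 18.1, 46.5]
ee_rot: [0.002, 0.673, 0.74, 0.001]
force: [-0.6, 0.1, -1.2]
grip_width: 0.127
grip_force: 58.4
```

```bash
python3 - <<'E'
from look import *
s=telemetry.sense();cv2.imwrite("pics/w3.png",optics.capture("wrist"));print(s["time_s"],s["eef_pos"],s["ee_rot"],s["force"])
E
```

```text
5.3 [507.51563437  18.12863726  46.50329763] [0.00175654 0.67260382 0.73999988 0.00109313] [-0.59490881  0.09742678 -1.19771029]
```

View pics/w3.png

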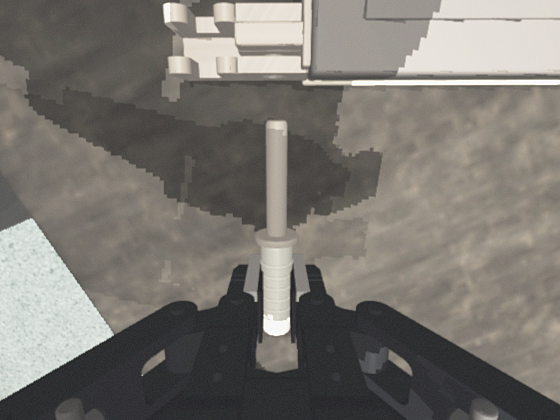

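Wrist picture: the pin is held straight along the image's vertical, tip at (276.5,121) and grip end at (277,333), fully clear of the bracket. The notch posts on the right ear are at (180,67) and (226,66).

```bash
python3 - <<'E'
from look import *
np.set_printoptions(precision=2,suppress=True)
from scipy.spatial.transform import Rotation as Ro
m=optics.camera_model("wrist");s=telemetry.sense();g=cv2.cvtColor(cv2.imread("pics/w3.png"),cv2.COLOR_BGR2GRAY)
for r in(62,67): print(r,g[r,160:245].tolist())
M=m["mount"]
def tool(p): # ray in tool frame
    d=np.array([(p[0]-m["cx"])/K(m),(p[1]-m["cy"])/K(m),1.]); return M[:3,3],M[:3,:3]@d
def atz(p,z): o,d=tool(p); return o+d*(z-o[2])/d[2]
e=atz((277,333),-19-5); print("gripend",e)
for dz in(-6,-3,0,3,6): print(dz,atz((276.5,120.5),-19+dz)-e, )
zt=s["eef_pos"][2]
for p in[(180,67),(226,66),(203,66)]: print(atz(p,zt-50), onz(m,p,50,s))
for r in (140,170,200,225): 
    x=np.where(g[r,255:300]>115)[0]+255; print(r,x.min(),x.max(),atz(((x.min()+x.max())/2,r),-19))
E
```

```text
62 [91, 98, 94, 95, 94, 95, 90, 99, 149, 190, 203, 209, 214, 215, 215, 219, 223, 227, 229, 228, 223, 215, 213, 208, 203, 197, 190, 181, 173, 155, 136, 119, 118, 117, 115, 119, 145, 183, 213, 227, 224, 222, 224, 224, 224, 223, 223, 222, 223, 224, 225, 224, 225, 226, 227, 220, 177, 181, 192, 203, 208, 212, 212, 216, 222, 228, 230, 227, 223, 221, 214, 212, 208, 200, 198, 178, 148, 178, 231, 229, 228, 230, 229, 229, 227]
67 [92, 90, 91, 93, 89, 89, 88, 85, 122, 186, 201, 206, 208, 214, 216, 219, 221, 225, 230, 230, 226, 219, 211, 211, 205, 201, 192, 186, 173, 162, 141, 125, 120, 120, 119, 121, 121, 121, 151, 212, 224, 223, 226, 224, 225, 225, 226, 223, 224, 225, 226, 225, 227, 226, 228, 222, 186, 175, 193, 201, 207, 210, 214, 216, 222, 226, 230, 227, 227, 214, 188, 211, 208, 205, 200, 178, 148, 175, 227, 230, 230, 228, 228, 226, 226]
gripend [-16.73   0.52 -24.  ]
-6 [86.68 -0.33 -1.  ]
-3 [86.61 -0.33  2.  ]
0 [86.55 -0.32  5.  ]
3 [86.49 -0.32  8.  ]
6 [86.43 -0.32 11.  ]
[ 89.46 -37.16  -4.68] [461.39 103.7   50.  ]
[ 89.84 -19.34  -4.68] [479.07 105.77  50.  ]
[ 89.83 -28.24  -4.68] [470.23 104.91  50.  ]
140 266 286 [ 62.9    0.02 -19.  ]
170 266 286 [ 51.78   0.03 -19.  ]
200 267 286 [ 40.06   0.24 -19.  ]
225 267 294 [ 29.81   1.84 -19.  ]
```

Call:
{"fn": "servo_tool", "kwargs": {
  "deltas": [
    [[0,-0.07,0],[0,0,0],0.0],
    [[0,-0.0735,0],[0,0,0],0.0],
    [[0.085,0,0],[0,0,0],0.0],
    [[0.1,0,0],[0,0,0],0.0],
    [[0.07,0,0],[0,0,0],0],
    [[0.03,0,0],[0,0,0],0],
    [[0,0,0],[0,0,0],0.0],
    [[0,0,0],[0,0,0],0.0]
  ]
}}

```text
time_s: 6.15
eef_pos: [472.4, 71.7, 44.2]
ee_rot: [0.0, 0.673, 0.74, -0.0]
force: [0.6, -0.0, -0.4]
grip_width: 0.127
grip_force: 58.5
```

```bash
python3 - <<'E'
from look import *
s=telemetry.sense();im=optics.capture("wrist");cv2.imwrite("pics/w4.png",im);print(s["time_s"],s["eef_pos"],s["ee_rot"],s["force"])
cv2.imwrite("pics/w4c.png",cv2.resize(im[100:350,180:400],None,fx=2.4,fy=2.4))
E
```

```text
6.15 [472.40128732  71.72142823  44.1901244 ] [ 1.60694684e-05  6.72781454e-01  7.39841275e-01 -5.20279952e-05] [ 0.59958633 -0.04576168 -0.42752854]
```

View pics/w4c.png

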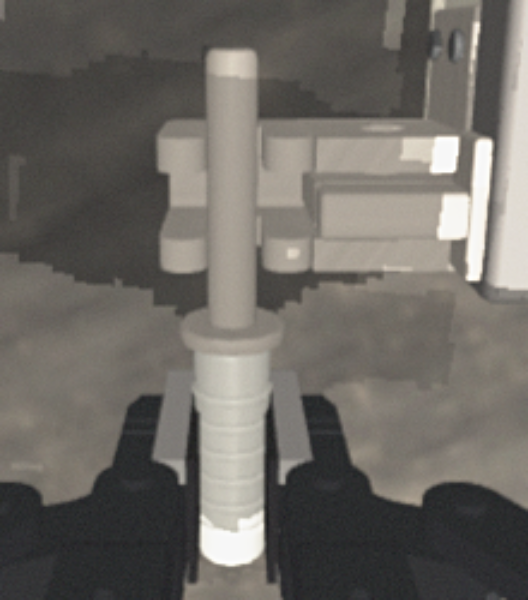

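The crop shows the posts' outer edges at x=160 and 310 (centre about 235), the pin at about 232, and the collar outside the right ear. The notch is about 0.6 mm to tool +y, which matches the bore-based estimate.

Call:
{"fn": "servo_tool", "kwargs": {
  "deltas": [
    [[0.005,0.0033,0.03],[0,0,0],0.0],
    [[0,0,0.04],[0,0,0],0.0],
    [[0,0,0.03],[0,0,0],0.0],
    [[0,0,0.02],[0,0,0],0.0],
    [[0,0,0],[0,0,0],0.0]
  ]
}}

```text
time_s: 6.7
eef_pos: [472.5, 73.0, 19.6]
ee_rot: [-0.001, 0.673, 0.74, -0.0]
force: [0.6, 0.3, -1.0]
grip_width: 0.129
grip_force: 58.5
```

Call:
{"fn": "servo_tool", "kwargs": {
  "deltas": [
    [[0,0,0.008],[0,0,0],0.0],
    [[0,0,0.006],[0,0,0],0.0],
    [[0,0,0],[0,0,0],0.0],
    [[0,0,0],[0,0,0],0.0]
  ]
}}

```text
time_s: 7.1
eef_pos: [473.0, 73.1, 17.6]
ee_rot: [0.0, 0.673, 0.74, 0.0]
force: [-0.1, -0.7, -0.6]
grip_width: 0.128
grip_force: 58.5
```

Call:
{"fn": "servo_tool", "kwargs": {
  "deltas": [
    [[0,0,0.003],[0,0,0],0.0],
    [[0,0,0],[0,0,0],0.18],
    [[0,0,0],[0,0,0],0.3],
    [[0,0,0],[0,0,0],0.4],
    [[0,0,0],[0,0,0],0.5],
    [[0,0,0],[0,0,0],0.5],
    [[0,0,0],[0,0,0],0.5]
  ]
}}

```text
time_s: 7.8
eef_pos: [472.9, 73.1, 16.9]
ee_rot: [0.0, 0.673, 0.74, -0.0]
force: [-0.2, 0.2, -0.7]
grip_width: 0.501
grip_force: 0.0
```

```bash
python3 - <<'E'
from look import *
s=telemetry.sense();im=optics.capture("wrist");cv2.imwrite("pics/w5.png",im);print(s["time_s"],s["eef_pos"],s["ee_rot"],s["force"])
E
```

```text
7.8 [472.87064048  73.06952978  16.90020375] [ 6.46340880e-06  6.72807557e-01  7.39817539e-01 -4.11717263e-06] [-0.19226104  0.17096917 -0.69082502]
```

View pics/w5.png

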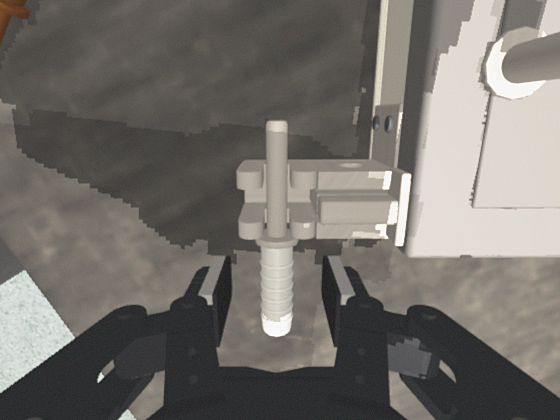

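The wrist picture shows the shank lying in both ears' notches along x≈277, with the collar (row 238) just outside the right ear, and the pads clear of the grip. Now I'll rise and go over the handle.

Call:
{"fn": "servo_tool", "kwargs": {
  "deltas": [
    [[0,0,-0.05],[0,0,0],0.5],
    [[0,0,-0.2],[0,0,0],0.5],
    [[0,0,-0.22],[0,0,0],0.6],
    [[0,0,-0.2],[0,0,0],0.6],
    [[0.175,0.08,0],[0,0,0],0.6],
    [[0.175,0.08,0],[0,0,0],0.6],
    [[0.175,0.08,0],[0,0,0],0.6],
    [[0.175,0.08,0],[0,0,0],0.6]
  ]
}}

```text
time_s: 8.65
eef_pos: [523.6, 220.0, 151.8]
ee_rot: [0.0, 0.673, 0.74, 0.0]
force: [0.5, -0.7, -0.7]
grip_width: 0.601
grip_force: 0.0
```

Call:
{"fn": "servo_tool", "kwargs": {
  "deltas": [
    [[0,0,0],[0,0,0],0.6]
  ]
}}

```text
time_s: 8.75
eef_pos: [523.7, 221.9, 151.4]
ee_rot: [0.0, 0.671, 0.741, 0.001]
force: [-0.1, -0.9, -0.7]
grip_width: 0.6
grip_force: 0.0
```

```bash
python3 - <<'E'
from look import *
s=telemetry.sense();im=optics.capture("wrist");sc=optics.capture("side");print(s["time_s"],s["eef_pos"],s["ee_rot"],s["force"])
o=np.zeros((420,760,3),np.uint8);o[:,:560]=im;o[:200,560:]=cv2.resize(sc[215:275,230:290],(200,200),interpolation=cv2.INTER_CUBIC);cv2.imwrite("pics/w6.png",o)
E
```

```text
8.75 [523.68611609 221.85545595 151.39366309] [6.83469735e-05 6.71468909e-01 7.41032404e-01 6.89663537e-04] [-0.11431871 -0.94804005 -0.74000614]
```

View pics/w6.png

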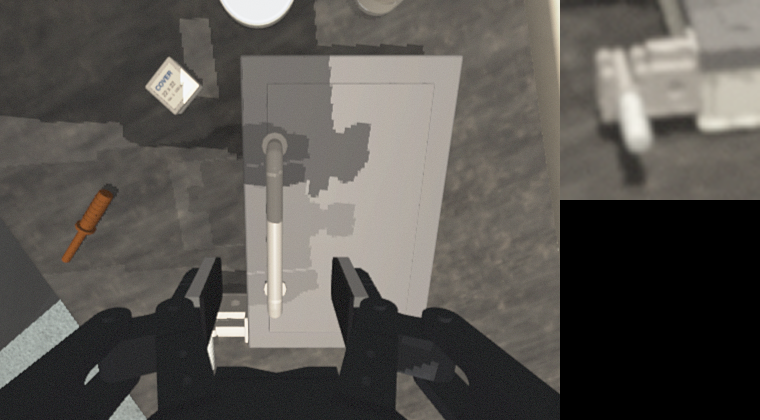

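The wrist picture shows the bar at x≈275 (rows 140–315), midway between the pads, its middle under the tool. The side crop shows the parked pin in the notch.

Call:
{"fn": "servo_tool", "kwargs": {
  "deltas": [
    [[0,-0.003,0.12],[0,0,0],0.6],
    [[0,0,0.12],[0,0,0],0.6],
    [[0,0,0.06],[0,0,0],0.6],
    [[0,0,0.04],[0,0,0],0.6],
    [[0,0,0],[0,0,0],0.3],
    [[0,0,0],[0,0,0],0],
    [[0,0,0],[0,0,0],0],
    [[0,0,0],[0,0,0],0]
  ],
  "squeeze": 40
}}

```text
time_s: 9.65
eef_pos: [523.0, 218.4, 83.9]
ee_rot: [0.0, 0.673, 0.74, 0.0]
force: [-2.8, -1.5, 5.4]
grip_width: 0.096
grip_force: 39.1
```

Call:
{"fn": "servo_tool", "kwargs": {
  "deltas": [
    [[0,0,0],[0,0,0],0],
    [[0,0,0],[0,0,0],0],
    [[0,0,0],[0,0,0],0]
  ]
}}

```text
time_s: 9.95
eef_pos: [523.0, 218.5, 83.9]
ee_rot: [0.0, 0.673, 0.74, 0.0]
force: [-3.5, -1.6, 6.4]
grip_width: 0.101
grip_force: 39.1
```

Call:
{"fn": "servo_tool", "kwargs": {
  "deltas": [
    [[0,0.0153,-0.0298],[0,0,0],0],
    [[0,0.0153,-0.0298],[0,0,0],0],
    [[0,0.018,-0.028],[0,0,0],0],
    [[0,0.018,-0.028],[0,0,0],0],
    [[0,0.0208,-0.0263],[0,0,0],0],
    [[0,0.0208,-0.0263],[0,0,0],0],
    [[0,0.0233,-0.024],[0,0,0],0],
    [[0,0.0233,-0.024],[0,0,0],0]
  ]
}}

```text
time_s: 10.75
eef_pos: [552.1, 221.4, 126.9]
ee_rot: [-0.001, 0.673, 0.74, -0.002]
force: [-12.7, -3.4, 7.2]
grip_width: 0.1
grip_force: 39.3
```

Call:
{"fn": "servo_tool", "kwargs": {
  "deltas": [
    [[0,0.0253,-0.0215],[0,0,0],0],
    [[0,0.0253,-0.0215],[0,0,0],0],
    [[0,0.0275,-0.0193],[0,0,0],0],
    [[0,0.0275,-0.0193],[0,0,0],0],
    [[0,0.0293,-0.0163],[0,0,0],0],
    [[0,0.0293,-0.0163],[0,0,0],0],
    [[0,0.0305,-0.0133],[0,0,0],0],
    [[0,0.02,-0.009],[0,0,0],0]
  ]
}}

```text
time_s: 11.55
eef_pos: [596.6, 225.8, 156.0]
ee_rot: [0.0, 0.673, 0.74, 0.001]
force: [-7.8, -0.6, 9.9]
grip_width: 0.102
grip_force: 40.9
```

Call:
{"fn": "servo_tool", "kwargs": {
  "deltas": [
    [[0,0.008,-0.004],[0,0,0],0],
    [[0,0,0],[0,0,0],0],
    [[0,0,0],[0,0,0],0],
    [[0,0,0],[0,0,0],0],
    [[0,0,0],[0,0,0],0]
  ]
}}

```text
time_s: 12.05
eef_pos: [598.3, 226.0, 156.3]
ee_rot: [0.0, 0.673, 0.74, 0.001]
force: [-5.0, 0.4, 6.4]
grip_width: 0.098
grip_force: 41.2
```

```bash
python3 - <<'E'
from look import *
s=telemetry.sense();d=s["eef_pos"]-np.array([523,218.5,83.9]);b=d[0]*.9955+d[1]*.095
print(s["eef_pos"],s["force"],s["grip_force"],b,d[2],np.degrees(np.arctan2(56+d[2],124-b))-24.3,np.hypot(56+d[2],124-b))
w=optics.capture("scene")[150:300,180:340];v=optics.capture("side")[130:280,220:380]
cv2.imwrite("pics/end.png",cv2.resize(np.hstack([w,v]),(800,375)))
E
```

```text
[598.28994936 225.96558618 156.2970539 ] [-4.9975059   0.39869993  6.38260945] 41.20266079902649 75.66037527243209 72.39705390138792 45.069373420196186 137.1951995128037
```

```bash
python3 - <<'E'
from look import *
n=cv2.resize(optics.capture("side")[215:275,230:290],(200,200),interpolation=cv2.INTER_CUBIC);o=cv2.imread("pics/w6.png")[:200,560:]
d=np.abs(n[40:160,40:95].astype(int)-o[40:160,40:95]).mean();print("pin region diff",d,telemetry.sense()["eef_pos"])
if d<12: print(ctrl.finish_job())
E
```

```text
pin region diff 2.0008585858585857 [598.29847422 225.97294541 156.32129433]
the job is handed in; nothing more can be done
None
```

The job is handed in at about 12 s, and the verdict was not shown: the pin is parked in the notch and released, and the lid is held by its handle at about 45 degrees (from the tool's position).

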